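# Index the lens table to the next hole

### The arm

A 6-joint arm with a two-finger parallel gripper is mounted at the origin on a cart in front of the work surface, level with it; the furniture and walls round the work are solid. World frame = base frame: x ahead of the robot, y to its left, z up, the work surface at z = 0. Lengths are in m, angles in degrees, forces in N, time in s.
With the tool pointing down it reaches from about 0.375 to 0.9 m from the base axis. Payload 3.1 kg.
Tool frame: the origin (TCP) lies at the very end of the fingers, on their centre line; the grasp point (between the pads) lies grip_point_offset behind it (grip_point_offset is the distance from the TCP to the grasp point, in m); z points along the fingers, y is the line along which they close (so a half turn about z gives the same grasp; the last joint's range is limited). The gripper opens to 87 mm and grips with 3 to 60 N. Pads are 19 mm wide; open, the fingers measure 117 mm over their backs; the gripper's body (75 mm by 190 mm) begins 51 mm behind the grasp point.
Start: joints at [-81.847, 30.224, 82.088, -0, 67.689, -10.227], TCP at [0.197, -0.593, 0.223] pointing down, gripper open.
Joint ranges: [-176.69, 176.69], [-43.24, 126.21], [12.49, 139.97], [-82, 262], [0, 151.66], [-163.58, 163.58]. Speed limits (degrees/s): [159.86, 159.86, 180, 180, 180, 180].

### API

Orientations are given as a 3x3 rotation matrix whose columns are the frame's x, y, z axes.
In Python, from rig import * gives the robot as it stands.
- The arm moves only by the tool move_arm, never from a script. Its argument "increments" is a list of rows, each a list of 3 entries, a list of its own where there are three numbers: the shift along the tool's x, y, z in units of 30 mm (1.0 is 30 mm), then the turn, a rotation vector about the tool's x, y, z in units of 120 degrees (1.0 is 120 degrees), then the closure, from 0 (fully open) to 1 (shut). A call has 1 to 20 rows; each row shifts and turns the commanded pose from where the row before left it, along the tool's axes as they then stand; what a row does not reach is not made up. A row lasts 1/12 s, in which the tool goes at most 41.7 mm and 7.16 degrees, less where a joint would pass 70% of its speed; a pose out of reach is approached as far as the arm can. A call with a number of a shift or a turn outside -1 to 1 is refused whole. A call with a gripper value outside its range is refused whole. The fingers move at their own pace and stop on an object; the grip force is fixed at half the most. Time passes only in rows, so rows that do not move let the fingers close. It gives the time, the measured TCP pose, the force, the opening and the grip force at its end, in the units of the state.
- read_state(): the state, without advancing time (a new reading comes with each control period).
- capture(name): name is "side" or "top" or "wrist"; returns a dict with "img" (420x560x3 uint8, red, green, blue), "mtx" (3x3 intrinsics, pixels), "distortion" ([k1, k2, p1, p2, k3] as OpenCV has them; the pictures are not rectified), "eye" and "rotation" of the camera in the world. Camera axes: x right, y down, z forward; pixel columns grow to the right and rows downward; lengths in m; the calibration is good to about 2 mm. A picture is of the moment at which its call begins. There is no depth.
- hand_in(): hands the job in; it is judged then, once.
Trained networks look in a picture, given as the dict that the camera call returned (one of the last four; its "shot" number tells which), for a name from the list of things; names that differ only in an ending like _2 or _b are one class to them, and where a whole thing is asked for, a point or a joint stands for the part that bears it (a point fixed in the world has none). Each returns a list of dicts, best first, with "confidence" (0 to 1); they miss things now and then, are a little off and sometimes report something else, mostly with a low value. They report only what shows in the picture. A call takes as long as a camera call.
- search_frame(picture, label): "extent" ([left, top, right, bottom] as shares, 0 to 1, of the picture: columns of its width, rows of its height, round what is visible of it).
- pinpoint(picture, label): "xy" ([column, row] as shares, 0 to 1, of the picture: columns of its width, rows of its height: a listed point, or the origin of a listed thing).
The state is a dict: "time_s": time; "joint_positions": joint angles; "qvel": joint speeds; "tau": joint torques, N m; "position": TCP position; "tcp_rot": TCP orientation; "force": force on the tool from outside, world axes, zero at the start; "moment": the same for the moment, N m; "opening": opening from 0.0 (shut) to 1.0 (fully open); "grasp_force": force on a finger pad.
Only numpy, scipy, OpenCV 4.12 (cv2) and the standard library are available. Lean on these libraries where they do the work, as an engineer would, in place of code of your own. Each camera call takes 0.05 s, during which the arm holds its last target. There are 200 camera calls.

### The job

A lens lies on the small indexing table. With the closed fingertips press the table's sprung plunger in by its dished cap, and keeping it pressed push it round clockwise (seen from above) to the next hole, one hole on and not past it. Let it up there so that the plunger springs fully home into the hole and the table is locked; do not press or squeeze the cap hard, do not grasp or lift anything, leave the lens lying on the table and do not disturb the things standing round it.

Things in the scene. Friction and masses are not known exactly. Their poses are not given: they have to be found in the camera images.
- cap (a point): Centre of the dished floor of the plunger's round black cap, the table's highest part, 63 mm above the work surface when up. Dish 37 to 39 mm across, rim 4 mm high and 2.5 mm thick; outside 43 mm across at the top, 48 mm at the bottom, 9 mm high. The cap rides on an arm of the turning table, on a circle of 66 mm radius about the axis.
- axis (a point): Vertical axis of the indexing table, at the upper face of its fixed round aluminium plate (166 mm across, face 30 mm above the work surface). In the plate a ring slot, 9 mm wide at 66 mm radius, joins eight 17.5 mm holes 45 degrees apart. The black lens stage (77 mm across, rim 42.5 mm above the work surface) turns above it. At the start the cap lies towards this point's -x; z up.
- next_hole (a point): Centre of the next hole clockwise, at the plate's upper face (30 mm above the work surface), 66 mm from the axis and 45 degrees round from where the cap starts. It belongs to the fixed plate and does not move.
- lens_mid (a point): Centre of the loose pale lens blank, 65 mm across, 9 mm thick, lying in the stage's shallow nest (inner diameter 71 mm, rim 4 mm high, nest floor 38.5 mm above the work surface).
- turntable (a joint): Angle of the turning table in rad: about 0 at the start (plunger in its first hole), growing clockwise seen from above; 0.785 = at the next hole. Locked while the plunger is up in a hole (about 0.02 rad play); turns freely while it is pressed, needing about 1 N at the cap. It has no return spring.
- plunger (a joint): How far the plunger is pressed straight down, m: 0 = up, home in a hole; 0.014 = hard stop. Its spring pushes up with 3.5 N at 0, 8.5 N at the stop. From 0.010 on it is clear of the hole and the table turns. Let go between holes it stays down at about 0.010 under the plate; let go within about 4 mm of a hole's centre it centres itself and springs up.
- dropper: Brown dropper bottle, 34 mm across, 102 mm tall, standing loose behind the indexing table. Origin at the centre of its foot.
- block: White lens block like a small stepped knob, 25 mm across, 17 mm tall, standing loose behind the indexing table. Origin at the centre of its foot.
- tweezers: Steel tweezers, 115 mm long, 10 mm high, lying loose in front of the indexing table, on the robot's side. Origin at the middle, underneath.

How it is judged:
By the outcome, as a careful person would: the job done as asked, in the order asked, and still so for the second after the job is handed in, with the robot touching nothing.
It also fails if it takes over 35 s, if anything falls off the work surface, if the arm or the gripper's body presses on something with over 40 N, if the wrist force passes 120 N, or if a joint passes its speed limit or range.

## Working session

There is one attempt and no reset: what is moved stays moved. The work goes in short steps, Python scripts to look and compute and a tool call to move; the robot and the scene stay as the last step left them, time stands still between calls to the robot, and variables do not carry over. Pictures are saved under pics/ and viewed, at most 10 in all, crops included, and the job is handed in when it is done.

Besides the shell and the picture viewer there is one more tool, called after "Emit:" as name([rows], argument=value, ...), one row to a line, values as JSON. move_arm: Moves the arm, as the interface text tells. Its arguments: {"type":"object","properties":{"increments":{"type":"array"}},"required":["increments"]}

```bash
mkdir -p pics; cat > h.py <<'E'
from rig import *
import numpy as np, cv2
def ray(c,xy):
    h,w=c["img"].shape[:2]
    p=np.array([[[xy[0]*w,xy[1]*h]]],float)
    u=cv2.undistortPoints(p,np.array(c["mtx"]),np.array(c["distortion"]))[0,0]
    return np.array(c["eye"]),np.array(c["rotation"])@np.array([u[0],u[1],1])
def onz(c,xy,z):
    e,d=ray(c,xy); return e+d*(z-e[2])/d[2]
def save(c,n): cv2.imwrite(f"pics/{n}.png",c["img"][:,:,::-1])
Z=dict(cap=.063,axis=.03,next_hole=.03,lens_mid=.043,dropper=0,block=0,tweezers=0)
E
python3 - <<'E'
from h import *
s=read_state();print({k:np.round(v,3).tolist() for k,v in s.items()})
for n in("top","side"):
    c=capture(n);save(c,n+"0")
    for l,z in Z.items():
        for d in pinpoint(c,l)[:2]: print(n,l,round(d["confidence"],2),np.round(np.array(d["xy"])*[560,420],1),np.round(onz(c,d["xy"],z),4))
E
```

```text
{'time_s': 0.0, 'joint_positions': [-81.844, 30.278, 82.158, -0.0, 67.689, -10.228], 'qvel': [0.098, 0.019, -0.04, -0.022, 0.007, -0.036], 'tau': [-0.001, -44.005, -17.66, 0.063, 0.058, -0.0], 'position': [0.197, -0.592, 0.222], 'tcp_rot': [[0.949, 0.315, -0.0], [0.315, -0.949, 0.002], [0.0, -0.002, -1.0]], 'force': [-0.668, -0.316, 0.703], 'moment': [-0.035, -0.01, -0.027], 'grasp_force': 0.0, 'opening': 1.0}
top cap 0.69 [303.8 182.4] [ 0.5974 -0.2538  0.063 ]
top axis 0.65 [278.2 196.4] [ 0.5748 -0.2003  0.03  ]
top next_hole 0.89 [309.  203.5] [ 0.5581 -0.2651  0.03  ]
top lens_mid 0.82 [277.4 197.3] [ 0.5709 -0.1988  0.043 ]
top dropper 0.76 [255.2 135.3] [ 0.7186 -0.1516  0.    ]
top block 0.42 [291.5 137.7] [ 0.711  -0.2323  0.    ]
top block 0.31 [309.1 205.7] [ 0.5574 -0.267   0.    ]
top tweezers 0.66 [277.5 197. ] [ 0.5783 -0.1984  0.    ]
top tweezers 0.57 [270.6 284.7] [ 0.3889 -0.1796  0.    ]
side cap 0.82 [315.8 212.5] [ 0.6061 -0.2522  0.063 ]
side axis 0.77 [295.8 210.3] [ 0.569  -0.1874  0.03  ]
side next_hole 0.92 [282.4 232.7] [ 0.5521 -0.2684  0.03  ]
side lens_mid 0.55 [294.1 208.5] [ 0.5669 -0.2049  0.043 ]
side dropper 0.57 [376.3 219.3] [ 0.7187 -0.1511  0.    ]
side block 0.5 [373.9 240.3] [ 0.7098 -0.2273  0.    ]
side tweezers 0.52 [199.7 215.8] [ 0.387  -0.1737  0.    ]
side tweezers 0.29 [283.1 231.2] [ 0.5485 -0.2131  0.    ]
```

View pics/top0.png

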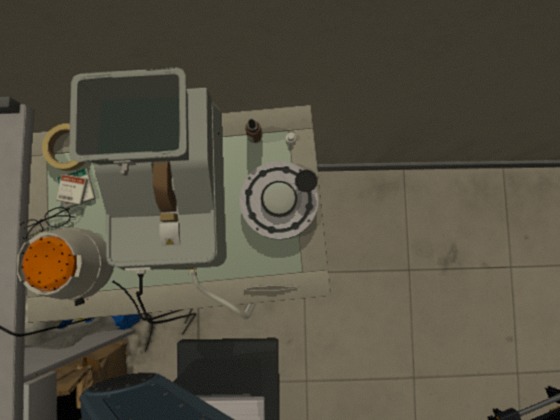

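View pics/side0.png

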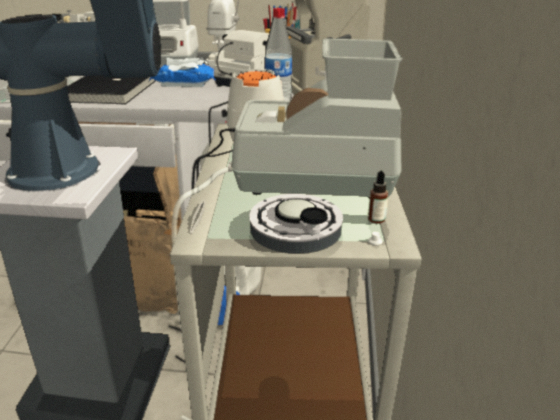

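The top view shows the cap at (305,181), upper right of the axis at (278,198). The next hole clockwise is near (309,203), the dropper and block are behind the table, and the tweezers are in front at (270,289). The side view agrees with this layout. I'll move closer with the fingers shut and measure with the wrist camera.

Emit:
move_arm([
  [[0.5, -0.2, 0], [0, 0, 0], 1],
  [[1, -0.43, 0], [0, 0, 0], 1],
  [[1, -0.43, 0], [0, 0, 0], 1],
  [[1, -0.43, 0], [0, 0, 0], 1],
  [[1, -0.43, 0], [0, 0, 0], 1],
  [[1, -0.43, 0], [0, 0, 0], 1],
  [[1, -0.43, 0], [0, 0, 0], 1],
  [[1, -0.43, 0], [0, 0, 0], 1],
  [[1, -0.43, 0], [0, 0, 0], 1],
  [[1, -0.43, 0], [0, 0, 0], 1],
  [[1, -0.43, 0], [0, 0, 0], 1],
  [[1, -0.43, 0], [0, 0, 0], 1],
  [[1, -0.43, 0], [0, 0, 0], 1],
  [[1, -0.43, 0], [0, 0, 0], 1],
  [[0.5, -0.2, 0], [0, 0, 0], 1],
  [[0, 0, 0], [0, 0, 0], 1],
  [[0, 0, 0], [0, 0, 0], 1],
])

```text
time_s: 2.22
position: [0.5395, -0.2884, 0.2225]
tcp_rot: [[0.948, 0.318, -0.001], [0.318, -0.948, 0.0], [-0.001, -0.0, -1.0]]
force: [-0.3, -0.6, -0.3]
opening: 0.006
grasp_force: 0.0
```

```bash
python3 - <<'E'
from h import *
s=read_state();print({k:np.round(s[k],3).tolist() for k in("position","tcp_rot","force","opening","time_s","joint_positions")})
print(grip_point_offset if 'grip_point_offset' in globals() else None)
for n in("wrist","top","side"):
    c=capture(n);save(c,n+"1")
    if n=="wrist": print(np.round(c["eye"],3))
    for l in("cap","axis","next_hole","lens_mid"):
        for d in pinpoint(c,l)[:2]: print(n,l,round(d["confidence"],2),np.round(np.array(d["xy"])*[560,420],1),np.round(onz(c,d["xy"],Z[l]),4))
E
```

```text
{'position': [0.539, -0.288, 0.222], 'tcp_rot': [[0.948, 0.318, -0.001], [0.318, -0.948, 0.0], [-0.001, -0.0, -1.0]], 'force': [-0.279, -0.599, -0.306], 'opening': 0.006, 'time_s': 2.217, 'joint_positions': [-38.573, 29.211, 84.049, -0.014, 66.773, 32.887]}
0.0187
[ 0.613 -0.263  0.385]
wrist cap 0.82 [267.6 130.7] [ 0.6008 -0.254   0.063 ]
wrist axis 0.19 [269.9 127.5] [ 0.6037 -0.2545  0.03  ]
wrist next_hole 0.82 [259.6 172.9] [ 0.5513 -0.259   0.03  ]
wrist lens_mid 0.74 [211.2 141.8] [ 0.5695 -0.1986  0.043 ]
top cap 0.42 [300.  179.7] [ 0.6032 -0.2461  0.063 ]
top lens_mid 0.27 [290.2 138.8] [ 0.6959 -0.2286  0.043 ]
side cap 0.83 [309.6 213. ] [ 0.596 -0.255  0.063]
side axis 0.64 [299.6 210.9] [ 0.5759 -0.1888  0.03  ]
side next_hole 0.58 [280.5 232.9] [ 0.5489 -0.2694  0.03  ]
side lens_mid 0.87 [294.3 206.2] [ 0.5666 -0.1964  0.043 ]
```

View pics/wrist1.png

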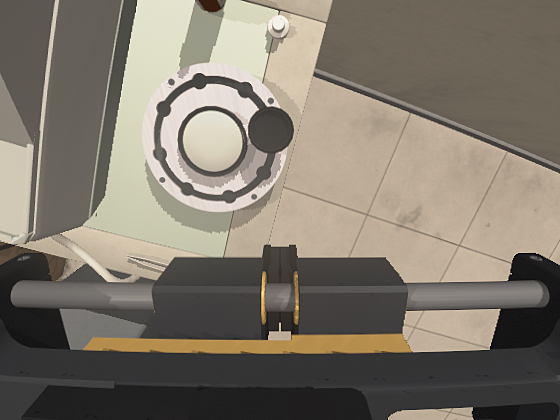

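The wrist view shows the plate clearly: the cap at (270,130), the next hole at (264,173), and other holes near (246,90), (200,81), (163,107), (160,154), (186,190) and (229,197). I'll fit the hole ring to these.

```bash
cat > fit.py <<'E'
from h import *
from scipy.optimize import least_squares
c=capture("wrist"); img=c["img"]
H,W=img.shape[:2]
# rectify the plate plane z=0.03 at 0.25 mm/pixel, opened to find hole blobs
def rect(z,cx=.57,cy=-.2,r=.11,s=.00025):
    n=int(2*r/s); a=np.arange(n)
    X=cx+r-a[:,None]*s+0*a[None,:]; Y=cy+r-a[None,:]*s+0*a[:,None]
    P=np.stack([X,Y,0*X+z],-1).reshape(-1,3)
    R=np.array(c["rotation"]).T
    p,_=cv2.projectPoints(P,cv2.Rodrigues(R)[0],-R@np.array(c["eye"]),np.array(c["mtx"]),np.array(c["distortion"]))
    m=p.reshape(n,n,2).astype(np.float32)
    return cv2.remap(img,m[...,0],m[...,1],cv2.INTER_CUBIC), lambda u,v:(cx+r-v*s,cy+r-u*s)
g,f=rect(.03)
d=(g.max(2)<95).astype(np.uint8)
o=cv2.morphologyEx(d,cv2.MORPH_OPEN,cv2.getStructuringElement(cv2.MORPH_ELLIPSE,(51,51)))
n,_,st,ce=cv2.connectedComponentsWithStats(o)
pts=[]
for i in range(1,n):
    p=f(*ce[i]); rr=np.hypot(p[0]-.57,p[1]+.2); print(np.round(p,4),st[i,4]*.0625,round(rr,4))
    if .055<rr<.077 and st[i,4]*.0625<330: pts.append(p)
pts=np.array(pts)
def res(q):
    e=pts-q[:2]; a=np.arctan2(e[:,1],e[:,0])
    k=np.round((a-q[2])/(np.pi/4))*np.pi/4+q[2]
    return (e-.066*np.c_[np.cos(k),np.sin(k)]).ravel()
best=min((least_squares(res,[.57,-.2,t],loss="soft_l1",f_scale=.001) for t in np.linspace(0,.75,8)),key=lambda r:r.cost)
q=best.x; print("axis",q[:2].round(4),"phase",np.degrees(q[2])%45,"res mm",(best.fun*1e3).round(1))
for k in range(8):
    a=q[2]+k*np.pi/4; print(k,(q[:2]+.066*np.array([np.cos(a),np.sin(a)])).round(4),round(np.degrees(a)%360,1))
G,_=rect(.067,.60,-.254,.04,.0001)
cv2.imwrite("pics/rect.png",cv2.hconcat([cv2.resize(g,(600,600)),cv2.resize(G,(200,600*200//600*1)).repeat(3,0)])[:,:,::-1] if 0 else cv2.resize(g,(600,600))[:,:,::-1])
g2=(cv2.cvtColor(G,cv2.COLOR_RGB2GRAY)).astype(float)
cv2.imwrite("pics/cap.png",cv2.resize(np.clip(g2*2,0,255).astype(np.uint8),(480,480)))
E
python3 fit.py; python3 -c "
import cv2;a=cv2.imread('pics/rect.png');b=cv2.imread('pics/cap.png');cv2.imwrite('pics/both.png',cv2.hconcat([cv2.resize(a,(400,400)),cv2.resize(b,(400,400))]))"
```

```text
[ 0.6336 -0.2158] 197.1875 0.0655
[ 0.6269 -0.1659] 193.875 0.0663
[ 0.6015 -0.2553] 2026.625 0.0637
[ 0.5866 -0.1355] 177.375 0.0666
[ 0.5534 -0.2625] 198.9375 0.0646
[ 0.5065 -0.1826] 153.875 0.0658
[ 0.4639 -0.3025] 121.375 0.1475
axis [ 0.57   -0.1991] phase 30.34496449888779 res mm [-0.2  0.  -0.1 -0.1 -0.1 -0.2  0.1  0.5  0.4 -0.2]
0 [ 0.6338 -0.2158] 345.3
1 [ 0.627  -0.1658] 30.3
2 [ 0.5867 -0.1353] 75.3
3 [ 0.5367 -0.1422] 120.3
4 [ 0.5061 -0.1824] 165.3
5 [ 0.513  -0.2325] 210.3
6 [ 0.5533 -0.263 ] 255.3
7 [ 0.6033 -0.2561] 300.3
```

View pics/both.png

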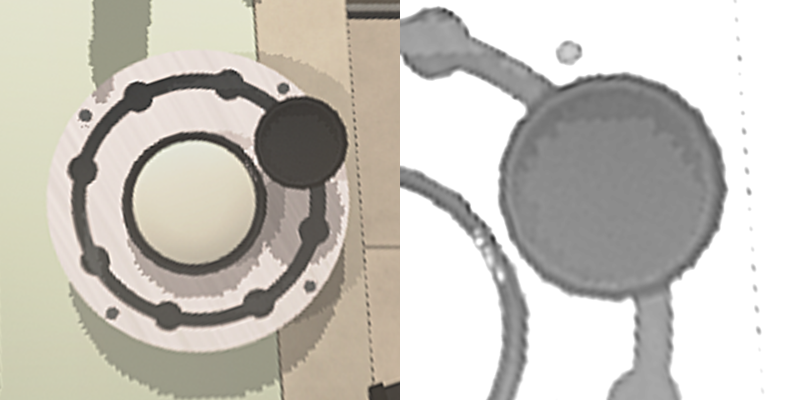

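The fit is consistent: the axis is at (0.570,-0.199) with residuals of 0.5 mm or less. The cap is at (0.603,-0.256), confirmed by its outline, which is centred at about (612,187) in the right half. The next hole is at (0.5533,-0.263). Next I'll hover above the cap.

Emit:
move_arm([
  [[0.335, -0.049, 0.655], [0, 0, 0], 1],
  [[0.335, -0.049, 0.655], [0, 0, 0], 1],
  [[0.335, -0.049, 0.655], [0, 0, 0], 1],
  [[0.335, -0.049, 0.655], [0, 0, 0], 1],
  [[0.335, -0.049, 0.655], [0, 0, 0], 1],
  [[0.335, -0.049, 0.655], [0, 0, 0], 1],
  [[0.335, -0.049, 0.655], [0, 0, 0], 1],
  [[0, 0, 0], [0, 0, 0], 1],
  [[0, 0, 0], [0, 0, 0], 1],
  [[0, 0, 0], [0, 0, 0], 1],
])

```text
time_s: 3.85
position: [0.6027, -0.2586, 0.0858]
tcp_rot: [[0.949, 0.315, 0.001], [0.315, -0.949, -0.001], [0.0, 0.001, -1.0]]
force: [0.2, -0.3, 1.0]
opening: -0.001
grasp_force: 0.0
```

```bash
python3 - <<'E'
from h import *
s=read_state();print({k:np.round(s[k],4).tolist() for k in("position","tcp_rot","force")})
c=capture("wrist")
R=np.array(c["rotation"]).T
pr=lambda P:cv2.projectPoints(np.array(P,float),cv2.Rodrigues(R)[0],-R@np.array(c["eye"]),np.array(c["mtx"]),np.array(c["distortion"]))[0].reshape(-1,2)
print(pr([s["position"],[.6032,-.2561,.063]]))
a=np.linspace(0,2*np.pi,60)
im=cv2.resize(c["img"],None,fx=4,fy=4,interpolation=cv2.INTER_CUBIC)[:,:,::-1].copy()
im=np.clip(im*1.6,0,255).astype(np.uint8)
ring=pr(np.c_[.6032+.0215*np.cos(a),-.2561+.0215*np.sin(a),0*a+.067])
cv2.polylines(im,[np.int32((ring+.5)*4)],True,(0,255,0),1)
t=pr([s["position"]])[0]; cv2.circle(im,tuple(int(v) for v in (t+.5)*4),4,(0,0,255),-1)
u,v=int(t[0]*4),int(t[1]*4);cv2.imwrite("pics/hover.png",im[max(0,v-300):v+300,max(0,u-400):u+400])
print(max(0,v-300),max(0,u-400))
E
```

```text
{'position': [0.6027, -0.2586, 0.0858], 'tcp_rot': [[0.9489, 0.3155, 0.0006], [0.3155, -0.9489, -0.0007], [0.0003, 0.0008, -1.0]], 'force': [0.2064, -0.3029, 0.9717]}
[[281.17967202 261.86377408]
 [277.60479327 244.71335025]]
747 724
```

View pics/hover.png

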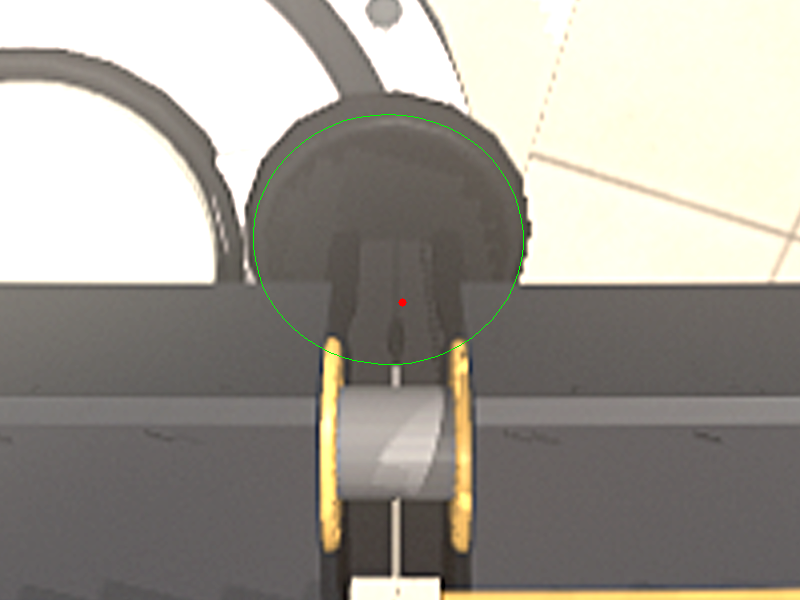

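The hover view (crop, 4x) shows the fingertip about 21 mm wide, with its front edge near row 237. The cap outline's top is at row 95 and its sides are at columns 247 and 527. I'll check those against the model.

```bash
cat > chk.py <<'E'
from h import *
c=capture("wrist");R=np.array(c["rotation"]).T
pr=lambda P:cv2.projectPoints(np.array(P,float),cv2.Rodrigues(R)[0],-R@np.array(c["eye"]),np.array(c["mtx"]),np.array(c["distortion"]))[0].reshape(-1,2)
a=np.linspace(0,2*np.pi,200)
for x,y in((.6032,-.2561),(.6012,-.2561),(.6032,-.2581)):
  for r,z in((.024,.058),(.0215,.067),(.019,.067)):
    p=(pr(np.c_[x+r*np.cos(a),y+r*np.sin(a),0*a+z])+.5)*4-[724,747]
    print(x,y,r,"top",p[:,1].min().round(),"L",p[:,0].min().round(),"R",p[:,0].max().round())
E
python3 chk.py
```

```text
0.6032 -0.2561 0.024 top 83.0 L 242.0 R 530.0
0.6032 -0.2561 0.0215 top 114.0 L 251.0 R 520.0
0.6032 -0.2561 0.019 top 129.0 L 267.0 R 505.0
0.6012 -0.2561 0.024 top 94.0 L 239.0 R 526.0
0.6012 -0.2561 0.0215 top 125.0 L 248.0 R 516.0
0.6012 -0.2561 0.019 top 141.0 L 263.0 R 501.0
0.6032 -0.2581 0.024 top 86.0 L 254.0 R 541.0
0.6032 -0.2581 0.0215 top 118.0 L 263.0 R 532.0
0.6032 -0.2581 0.019 top 133.0 L 279.0 R 517.0
```

Emit:
move_arm([
  [[0, -0.063, 0], [0, 0, 0], 1],
  [[0, 0, 0.25], [0, 0, 0], 1],
  [[0, 0, 0.25], [0, 0, 0], 1],
  [[0, 0, 0.1], [0, 0, 0], 1],
  [[0, 0, 0.08], [0, 0, 0], 1],
  [[0, 0, 0.05], [0, 0, 0], 1],
  [[0, 0, 0.05], [0, 0, 0], 1],
  [[0, 0, 0.05], [0, 0, 0], 1],
  [[0, 0, 0.05], [0, 0, 0], 1],
  [[0, 0, 0], [0, 0, 0], 1],
  [[0, 0, 0], [0, 0, 0], 1],
])

```text
time_s: 4.87
position: [0.6017, -0.256, 0.0588]
tcp_rot: [[0.949, 0.315, -0.001], [0.315, -0.949, 0.001], [-0.0, -0.001, -1.0]]
force: [-2.4, 1.5, 5.2]
opening: 0.006
grasp_force: 2.3
```

Emit:
move_arm([
  [[0, 0, 0.05], [0, 0, 0], 1],
  [[0, 0, 0.05], [0, 0, 0], 1],
  [[0, 0, 0.05], [0, 0, 0], 1],
  [[0, 0, 0.05], [0, 0, 0], 1],
  [[0, 0, 0.05], [0, 0, 0], 1],
  [[0, 0, 0], [0, 0, 0], 1],
  [[0, 0, 0], [0, 0, 0], 1],
])

```text
time_s: 5.45
position: [0.6019, -0.256, 0.0517]
tcp_rot: [[0.949, 0.315, -0.0], [0.315, -0.949, 0.0], [0.0, -0.0, -1.0]]
force: [-1.3, 1.9, 6.7]
opening: 0.01
grasp_force: 3.5
```

Emit:
move_arm([
  [[0, 0, 0.02], [0, 0, 0], 1],
  [[-0.0943, 0.0178, 0], [0, 0, 0.0208], 1],
  [[-0.0943, 0.0178, 0], [0, 0, 0.0208], 1],
  [[-0.0943, 0.0178, 0], [0, 0, 0.0208], 1],
  [[-0.0943, 0.0178, 0], [0, 0, 0.0208], 1],
  [[-0.0943, 0.0178, 0], [0, 0, 0.0208], 1],
  [[-0.0943, 0.0178, 0], [0, 0, 0.0208], 1],
  [[-0.0943, 0.0178, 0], [0, 0, 0.0208], 1],
  [[-0.0943, 0.0178, 0], [0, 0, 0.0208], 1],
  [[-0.0943, 0.0178, 0], [0, 0, 0.0208], 1],
  [[0, 0, 0], [0, 0, 0], 1],
])

```text
time_s: 6.37
position: [0.5781, -0.2641, 0.0514]
tcp_rot: [[0.997, -0.074, 0.002], [-0.074, -0.997, 0.001], [0.001, -0.001, -1.0]]
force: [-0.5, 3.6, 7.4]
opening: 0.0
grasp_force: 3.6
```

```bash
python3 - <<'E'
from h import *
c=capture("wrist");cv2.imwrite("pics/mid.png",c["img"][:,:,::-1])
s=read_state();p=np.array(s["position"])[:2]-[.5695,-.1995];print(np.hypot(*p),np.degrees(np.arctan2(p[1],p[0])))
E
```

```text
0.065185714391926 -82.35193629746654
```

View pics/mid.png

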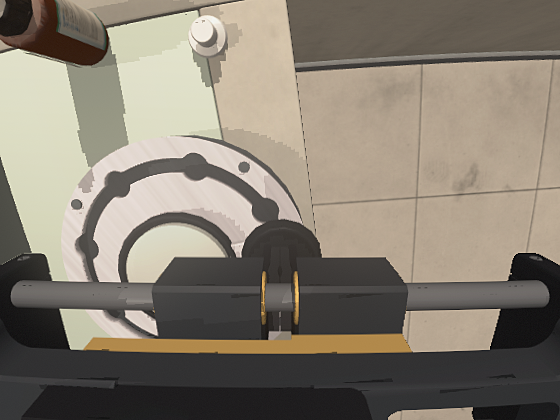

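The cap is following the tip: the vacated hole is visible at (265,210), and the tip is halfway round at -82.4°. I'll do the second half.

Emit:
move_arm([
  [[-0.0943, 0.0178, 0], [0, 0, 0.0208], 1],
  [[-0.0943, 0.0178, 0], [0, 0, 0.0208], 1],
  [[-0.0943, 0.0178, 0], [0, 0, 0.0208], 1],
  [[-0.0943, 0.0178, 0], [0, 0, 0.0208], 1],
  [[-0.0943, 0.0178, 0], [0, 0, 0.0208], 1],
  [[-0.0943, 0.0178, 0], [0, 0, 0.0208], 1],
  [[-0.0943, 0.0178, 0], [0, 0, 0.0208], 1],
  [[-0.0943, 0.0178, 0], [0, 0, 0.0208], 1],
  [[-0.0943, 0.0178, 0], [0, 0, 0.0208], 1],
  [[0, 0, 0], [0, 0, 0], 1],
  [[0, 0, 0], [0, 0, 0], 1],
])

```text
time_s: 7.33
position: [0.5536, -0.2633, 0.0517]
tcp_rot: [[0.894, -0.448, 0.004], [-0.448, -0.894, -0.001], [0.004, -0.001, -1.0]]
force: [0.4, 3.3, 7.5]
opening: 0.005
grasp_force: 3.5
```

```bash
cat > chk2.py <<'E'
from h import *
s=read_state();p=np.array(s["position"])[:2]-[.5695,-.1995];print(s["position"],np.hypot(*p),np.degrees(np.arctan2(p[1],p[0])))
c=capture("wrist");R=np.array(c["rotation"]).T
pr=lambda P:cv2.projectPoints(np.array(P,float),cv2.Rodrigues(R)[0],-R@np.array(c["eye"]),np.array(c["mtx"]),np.array(c["distortion"]))[0].reshape(-1,2)
im=cv2.resize(c["img"],None,fx=4,fy=4,interpolation=cv2.INTER_CUBIC)[:,:,::-1]
im=np.clip(im*1.6,0,255).astype(np.uint8)
a=np.linspace(0,2*np.pi,100)
dz=float(__import__("sys").argv[1])
for (r,z),col in zip(((.024,.058-dz),(.0215,.067-dz)),((255,0,255),(0,255,0))):
    p=(pr(np.c_[.5525+r*np.cos(a),-.2633+r*np.sin(a),0*a+z])+.5)*4
    cv2.polylines(im,[np.int32(p)],True,col,1)
u,v=p.mean(0).astype(int);v0=max(0,v-300);u0=max(0,u-400)
cv2.imwrite("pics/"+__import__("sys").argv[2],im[v0:v0+600,u0:u0+800])
E
python3 chk2.py .0116 end.png
```

```text
[ 0.55357048 -0.26330379  0.05165046] 0.06576224968109991 -104.01812877511439
```

View pics/end.png

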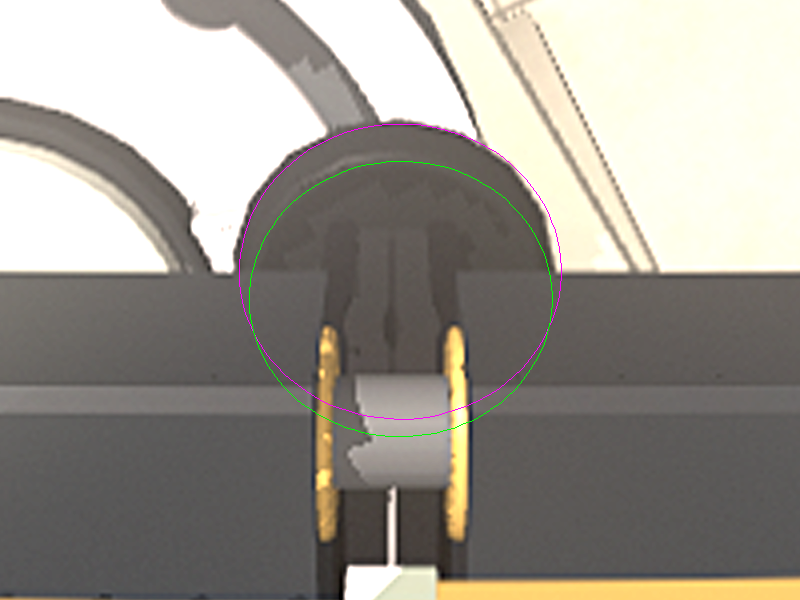

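The cap outline is within about 1 mm of the position predicted for the next hole, inside the 4 mm capture range. I'll let it up straight.

Emit:
move_arm([
  [[0, 0, -0.05], [0, 0, 0], 1],
  [[0, 0, -0.05], [0, 0, 0], 1],
  [[0, 0, -0.05], [0, 0, 0], 1],
  [[0, 0, -0.05], [0, 0, 0], 1],
  [[0, 0, -0.05], [0, 0, 0], 1],
  [[0, 0, 0], [0, 0, 0], 1],
])

```text
time_s: 7.88
position: [0.5535, -0.2635, 0.0589]
tcp_rot: [[0.894, -0.447, 0.003], [-0.447, -0.894, -0.001], [0.004, -0.001, -1.0]]
force: [1.2, 2.9, 4.5]
opening: 0.006
grasp_force: 2.3
```

The force is still 4.5 N at z = 0.059, so the plunger is rising into the hole with the tip. I'll keep lifting, then back up to look.

Emit:
move_arm([
  [[0, 0, -0.05], [0, 0, 0], 1],
  [[0, 0, -0.05], [0, 0, 0], 1],
  [[0, 0, -0.05], [0, 0, 0], 1],
  [[0, 0, -0.1], [0, 0, 0], 1],
  [[0, 0, -0.15], [0, 0, 0], 1],
  [[0, 0, -0.3], [0, 0, 0], 1],
  [[0, 0, -0.6], [0, 0, 0], 1],
  [[0, 0, -0.6], [0, 0, 0], 1],
  [[-0.3, 0, -0.6], [0, 0, 0], 1],
  [[-0.6, 0, -0.6], [0, 0, 0], 1],
  [[-0.6, 0, -0.6], [0, 0, 0], 1],
  [[-0.6, 0, -0.5], [0, 0, 0], 1],
  [[0, 0, 0], [0, 0, 0], 1],
  [[0, 0, 0], [0, 0, 0], 1],
])

```text
time_s: 9.05
position: [0.4955, -0.2355, 0.1852]
tcp_rot: [[0.894, -0.447, 0.002], [-0.447, -0.894, -0.002], [0.002, 0.001, -1.0]]
force: [0.7, -0.8, -0.7]
opening: 0.006
grasp_force: 0.0
```

```bash
python3 chk2.py 0 fin.png; python3 - <<'E'
from h import *
c=capture("side")
for l in("cap","lens_mid","dropper","block","tweezers"):
    for d in pinpoint(c,l)[:1]: print(l,round(d["confidence"],2),np.round(onz(c,d["xy"],Z[l]),4))
E
```

```text
[ 0.49552006 -0.23554914  0.18522575] 0.08229563559227292 -154.02082911535925
cap 0.67 [ 0.546  -0.2656  0.063 ]
lens_mid 0.79 [ 0.5689 -0.2058  0.043 ]
dropper 0.63 [ 0.7161 -0.1499  0.    ]
block 0.57 [ 0.7104 -0.2354  0.    ]
tweezers 0.53 [ 0.3888 -0.1805  0.    ]
```

View pics/fin.png

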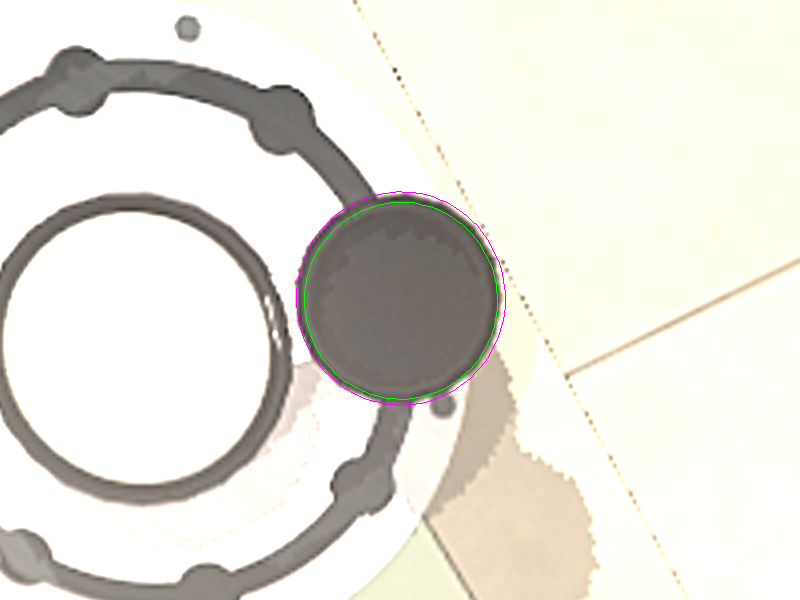

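The cap sits at the next hole, between the vacated hole at (283,118) and the following one at (362,485). Its size matches the raised height, and the force while lifting tracked the spring past 10 mm depth. The other objects haven't moved beyond measurement noise.

```bash
python3 -c "
from rig import *
print(hand_in())"
```

```text
the job is handed in; nothing more can be done
None
```

The job is handed in: the table was turned one hole clockwise, the cap is up at the next hole, the lens is still on the stage, and the things round it measured where they were; `hand_in()` returned no verdict.

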